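# Sweep the small petri dishes into the corral

### The arm

A 6-joint arm with a two-finger parallel gripper is mounted at the origin on a cart in front of the work surface, level with it; the furniture and walls round the work are solid. World frame = base frame: x ahead of the robot, y to its left, z up, the work surface at z = 0. Lengths are in mm, angles in rad, forces in N, time in s.
With the tool pointing down it reaches from about 350 to 775 mm from the base axis. Payload 5.5 kg.
Tool frame: the origin (TCP) lies at the very end of the fingers, on their centre line; the grasp point (between the pads) lies manip.hold_point_z behind it (manip.hold_point_z is the distance from the TCP to the grasp point, in mm); z points along the fingers, y is the line along which they close (so a half turn about z gives the same grasp; the last joint's range is limited). The gripper opens to 85 mm and grips with 20 to 120 N. Pads are 22 mm wide; open, the fingers measure 114 mm over their backs; the gripper's body (76 mm by 85 mm) begins 54 mm behind the grasp point. The pads swing forward as they close: fully open they stand 13 mm farther back than shut.
Start: joints at [0.979, 0.313, 0.046, 1.304, 0, 1.431], TCP at [251.066, 517.337, 231.323] pointing down, gripper open.
Joint ranges: [-2.76, 2.76], [-0.86, 1.69], [-1.03, 1.26], [-2.2, 2.34], [-1.47, 1.5], [-3.14, 3.14]. Speed limits (rad/s): [2.57, 2.57, 3.14, 3.14, 3.14, 3.14].

### API

Orientations are given as a unit quaternion [w, x, y, z].
In Python, from station import manip, viewer gives the robot as it stands. Calls block until the motion is done:
- manip.move_pose(position, orientation): joint-space move of the TCP to a pose.
- manip.servo_line(position, orientation=None, velocity=150): straight line of the TCP; orientation=None keeps the orientation; velocity is the mean speed in mm/s.
- manip.movej(angles): joint-space move.
- manip.move_gripper(opening, newtons=None): finger opening in mm; newtons is the grip in N (None keeps the last); returns when the fingers have stopped.
- manip.pause(seconds).
- manip.inverse_kinematics(position, orientation): joint angles nearest the present ones, or None.
- manip.state(): the state.
- viewer.snapshot(name): name is "scene" or "top" or "wrist"; returns a dict with "color" (384x512x3 uint8, blue, green, red), "fx", "fy", "cx", "cy" (pixels), "distortion" ([k1, k2, p1, p2, k3] as OpenCV has them; the pictures are not rectified), "xyz" and "attitude" of the camera in the world. Camera axes: x right, y down, z forward; pixel columns grow to the right and rows downward; lengths in mm; the calibration is good to about 2 mm. A picture is of the moment at which its call begins. There is no depth.
A pose or a line that the arm cannot do raises manip.Unreachable and nothing moves.
- manip.job_done(): hands the job in; it is judged then, once.
Trained networks look in the newest picture that a camera, given by its name, has taken for a name from the list of things; names that differ only in an ending like _2 or _b are one class to them, and where a whole thing is asked for, a point or a joint stands for the part that bears it (a point fixed in the world has none). Each returns a list of dicts, best first, with "confidence" (0 to 1); they miss things now and then, are a little off and sometimes report something else, mostly with a low value. They report only what shows in the picture. A call takes as long as a camera call.
- viewer.find_in(camera, target): "box" ([left, top, width, height] in pixels, round what is visible of it).
- viewer.silhouettes(camera, target): "pixels" (384x512 bool, what is visible of it) and "box" ([left, top, width, height] in pixels, round what is visible of it).
The state is a dict: "clock": time; "q": joint angles; "qd": joint speeds; "joint_efforts": joint torques, N m; "tool_pos": TCP position; "orientation": TCP orientation; "force": force on the tool from outside, world axes, zero at the start; "torque": the same for the moment, N m; "finger_gap": finger opening in mm; "grasp_force": force on a finger pad.
Only numpy, scipy, OpenCV 4.12 (cv2) and the standard library are available. Lean on these libraries where they do the work, as an engineer would, in place of code of your own. Each camera call takes 0.05 s, during which the arm holds its last target. There are 200 camera calls.

### The job

Sweep the three small petri dishes across the desk with the fingertips into the low three-sided plywood corral, so that each lies flat and wholly inside it. Slide them gently along the desk, without lifting, tipping or flicking any, and leave the large petri dish, the eyepiece and the canister where they stand.

Things in the scene. Friction and masses are not known exactly. Their poses are not given: they have to be found in the camera images.
- dish_a: small round lidded petri dish, a flat clear disc 67 mm across and 15 mm high with pale contents, about 25 g, loose, lying flat on the desk; origin at the centre of its underside, z up
- dish_b: small round lidded petri dish, a flat clear disc 67 mm across and 15 mm high with pale contents, about 25 g, loose, lying flat on the desk; origin at the centre of its underside, z up
- dish_c: small round lidded petri dish, a flat clear disc 67 mm across and 15 mm high with pale contents, about 25 g, loose, lying flat on the desk; origin at the centre of its underside, z up
- corral: three low plywood rails 25 mm high, 8 mm thick, fixed to the desk; no floor or sill (dishes slide in on the desk top). Origin on the desk at the centre of the enclosed area, which is 150 mm deep along its x (open mouth at -75 mm, back rail at +75 mm) and 200 mm wide along its y (side rails at -100 and +100 mm). The whole mouth side (-x) is open and looks roughly to the robot's left
- big_dish: large petri dish, 90 mm across and 15 mm high, loose; not to be moved. Origin at the centre of its underside
- eyepiece: black microscope eyepiece standing on end, 34 mm across and 43 mm high, loose; not to be moved. Origin at the centre of its underside
- canister: small round canister with a black cap, 34 mm across and 56 mm high, loose; not to be moved. Origin at the centre of its underside. (The tall wooden drawer chest behind the work has its front about 0.65 m ahead of the robot base: keep the gripper body clear of it)

How it is judged:
By the outcome, as a careful person would: the job done as asked, in the order asked, and still so for the second after the job is handed in, with the robot touching nothing.
It also fails if it takes over 72 s, if anything falls off the work surface, if the arm or the gripper's body presses on something with over 40 N, if the wrist force passes 120 N, or if a joint passes its speed limit or range.

## Working session

There is one attempt and no reset: what is moved stays moved. The work goes in short steps, each a Python script; the robot and the scene stay as the last script left them, time stands still between calls to the robot, and variables do not carry over. Pictures are saved under pics/ and viewed, at most 10 in all, crops included, and the job is handed in when it is done.

```bash
mkdir -p pics; cat > h.py <<'E'
import numpy as np, cv2
from scipy.spatial.transform import Rotation as R
from station import manip, viewer
def Rm(a):
    a=np.array(a,float)
    return a if a.shape==(3,3) else R.from_quat(a[[1,2,3,0]]).as_matrix()
def pix2w(s,uv,z=0):
    K=np.array([[s['fx'],0,s['cx']],[0,s['fy'],s['cy']],[0,0,1]])
    n=cv2.undistortPoints(np.array(uv,float).reshape(-1,1,2),K,np.array(s['distortion'],float)).reshape(-1,2)
    d=np.c_[n,np.ones(len(n))]@Rm(s['attitude']).T
    o=np.array(s['xyz'],float)
    return (o+d*((z-o[2])/d[:,2])[:,None])[:,:2]
def snap(cam,name=None):
    s=viewer.snapshot(cam)
    if name: cv2.imwrite(f'pics/{name}.png',s['color'])
    return s
def detect(cam,target,s,z):
    out=[]
    for d in viewer.silhouettes(cam,target):
        v,u=np.nonzero(d['pixels'])
        if len(u)<20: continue
        c,_,_=cv2.fitEllipse(cv2.findContours(d['pixels'].astype(np.uint8),0,2)[0][0]) if len(u)>60 else ((u.mean(),v.mean()),0,0)
        w=pix2w(s,np.c_[u,v],z)
        out.append((round(d['confidence'],2),np.round(c),pix2w(s,[c],z)[0].round(),np.round([*w.min(0),*w.max(0)])))
    return out
E
python3 - <<'E'
from h import *
st=manip.state();print(st['clock'],st['orientation'],manip.hold_point_z)
for cam in ('top','scene'):
    s=snap(cam,cam+'0'); print(cam,s['xyz'],s['attitude'])
    for t,z in (('dish_a',8),('big_dish',8),('eyepiece',20),('canister',28),('corral',25)):
        for d in detect(cam,t,s,z): print(t,*d)
E
```

```text
0.0 [-3.49003540e-04  2.23968388e-01  9.74595973e-01 -8.54135415e-04] 18.700000000000003
top [ 393.75765423   39.50468017 1287.65140289] [ 0.03324405 -0.69589216  0.71670544 -0.03102009]
dish_a 0.85 [199. 200.] [481. 202.] [450. 169. 513. 232.]
dish_a 0.66 [260. 191.] [503.  20.] [469. -13. 535.  53.]
big_dish 0.93 [136. 175.] [561. 391.] [518. 346. 606. 434.]
eyepiece 0.5 [230. 158.] [602. 105.] [586.  88. 619. 121.]
canister 0.67 [226. 233.] [380. 122.] [366. 106. 395. 135.]
corral 0.79 [369. 190.] [ 493. -301.] [ 377. -409.  615. -213.]
corral 0.17 [289. 218.] [418. -60.] [386. -94. 451. -29.]
scene [ 154.70751041 -405.45878578  741.68554049] [-0.30460345  0.89909414 -0.29884864  0.09765223]
dish_a 0.83 [268. 192.] [504.  19.] [470. -15. 540.  56.]
dish_a 0.78 [221. 153.] [482. 203.] [448. 168. 517. 240.]
dish_a 0.69 [261. 232.] [419. -62.] [382. -99. 457. -24.]
big_dish 0.79 [209. 106.] [563. 391.] [515. 342. 610. 443.]
big_dish 0.49 [278. 152.] [609. 111.] [586.  87. 634. 140.]
eyepiece 0.5 [278. 152.] [603. 105.] [579.  80. 629. 134.]
canister 0.8 [205. 184.] [384. 124.] [360.  88. 409. 160.]
corral 0.56 [363. 300.] [ 483. -320.] [ 368. -413.  617. -216.]
```

```bash
python3 -c "
import cv2
i=cv2.imread('pics/top0.png')[100:290,90:450];cv2.imwrite('pics/topc.png',cv2.resize(i,None,fx=2.2,fy=2.2,interpolation=2))"
```

```text
(no output)
```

View pics/topc.png

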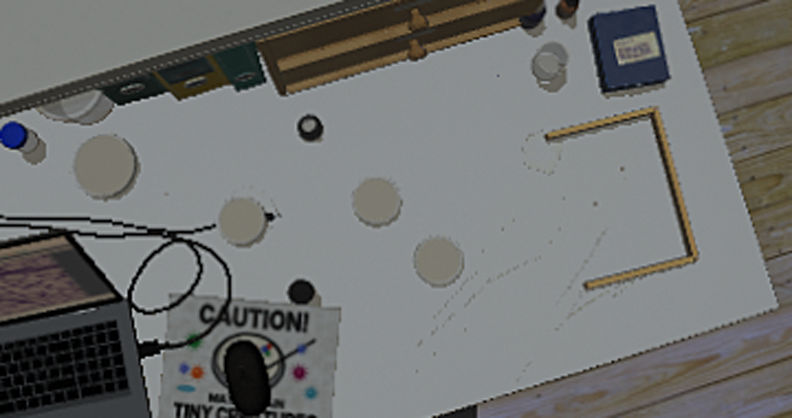

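View pics/scene0.png

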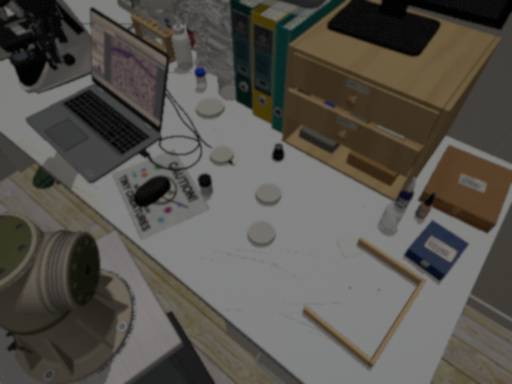

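```bash
python3 - <<'E'
from h import *
i=cv2.imread('pics/top0.png')[155:235,120:250];cv2.imwrite('pics/a.png',cv2.resize(i,None,fx=6,fy=6,interpolation=2))
i=cv2.imread('pics/top0.png')[140:240,320:420];cv2.imwrite('pics/c.png',cv2.resize(i,None,fx=6,fy=6,interpolation=2))
E
```

```text
(no output)
```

View pics/a.png

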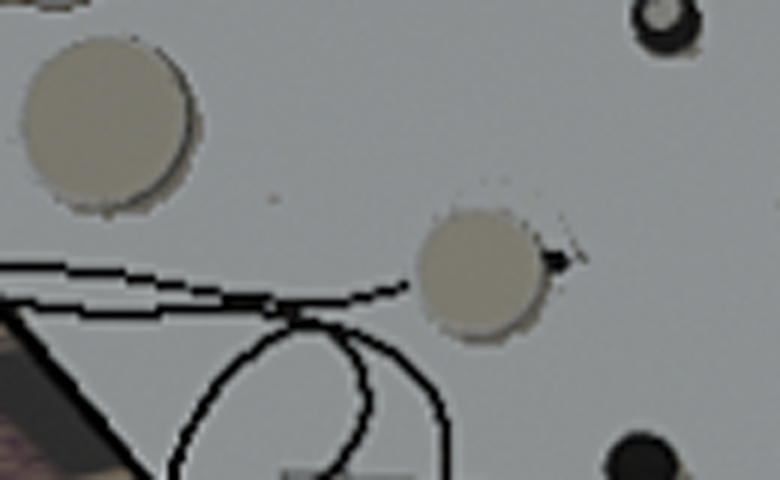

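View pics/c.png

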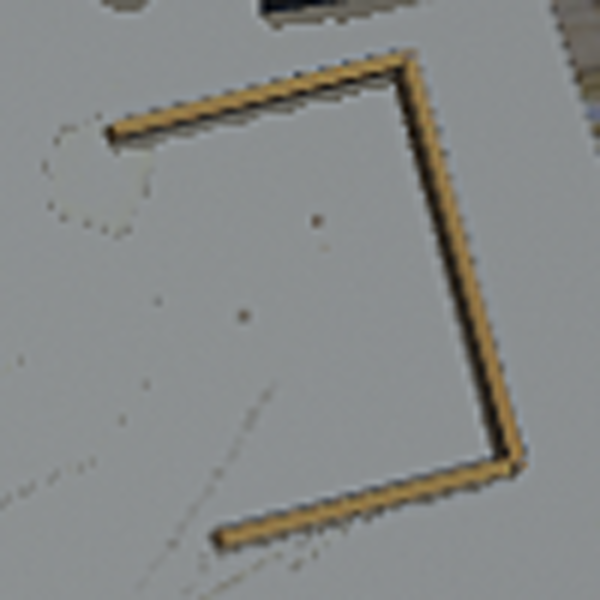

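```bash
cat >> h.py <<'E'
# corral: rail-top centre line points (back-top corner, back-bottom corner, mouth end far, mouth end near)
P=np.array([[404,64],[511,462],[112,132],[219,539]])/6+[320,140]
def corral(s):
    w=pix2w(s,P-0.4,25)
    m=np.array([[79,104],[79,-104],[-75,104],[-75,-104]],float)  # model
    wc,mc=w.mean(0),m.mean(0)
    U,_,V=np.linalg.svd((m-mc).T@(w-wc)); Rr=(U@np.diag([1,np.linalg.det(U@V)])@V).T
    return Rr,wc-Rr@mc,w,w-(m@Rr.T+wc-Rr@mc)
def quat(d,sgn):
    x=sgn*np.r_[d,0]; z=np.array([0,0,-1.]); q=R.from_matrix(np.c_[x,np.cross(z,x),z]).as_quat()
    return q[[3,0,1,2]]
E
python3 - <<'E'
from h import *
s=snap('top'); Rr,t,w,e=corral(s); np.save('cor.npy',np.c_[Rr,t]); print(Rr,t,w,e)
print('plug top',pix2w(s,[[212.5,198.3]],0), 'scene',pix2w(snap('scene'),[[232.5,163]],0))
D=dict(c=[418.5,-61],b=[503.5,19.5],a=[481.5,202.5])
for k,v in D.items(): print(k,Rr.T@(np.array(v)-t))
for k,tg in (('c',(36,-55)),('b',(36,55)),('a',(-12,0))):
    g=Rr@np.array(tg)+t; p=np.array(D[k]); d=(g-p)/np.linalg.norm(g-p)
    for sg in (1,-1):
        qs=[manip.inverse_kinematics([*pt,3],quat(d,sg)) for pt in (p-60*d,p,g-38*d)]
        print(k,d,g,sg,[None if q is None else np.round(q,2) for q in qs])
E
```

```text
[[ 0.20824653  0.97807637]
 [-0.97807637  0.20824653]] [ 494.84389169 -307.23689422] [[ 610.54526037 -362.03808247]
 [ 411.39157971 -404.18806019]
 [ 580.28812993 -213.65325858]
 [ 378.81656899 -256.89278658]] [[-2.47004961  0.80920554]
 [ 1.81615432  1.97450641]
 [-0.65721418 -1.42973127]
 [ 1.31110947 -1.35398069]]
plug top [[484.34609166 162.7490115 ]] scene [[490.70828322 160.77606751]]
c [-256.73683787  -23.39217713]
b [-317.77103033   76.50815996]
a [-501.3404294    93.09959515]
c [ 0.10204707 -0.99477957] [ 448.54656657 -353.90120272] 1 [array([-0.2 ,  0.22, -0.71,  0.64,  0.  , -1.87]), array([-0.34,  0.24, -0.68,  0.65,  0.  , -2.01]), array([-0.77,  0.43, -0.38,  0.76,  0.  , -2.44])]
c [ 0.10204707 -0.99477957] [ 448.54656657 -353.90120272] -1 [array([-0.2 ,  0.22, -0.71,  0.64,  0.  ,  1.27]), array([-0.34,  0.24, -0.68,  0.65,  0.  ,  1.13]), array([-0.77,  0.43, -0.38,  0.76,  0.  ,  0.7 ])]
b [ 0.14850837 -0.98891115] [ 556.13496708 -330.99408423] 1 [array([-0.  ,  0.36, -0.49,  0.71,  0.  , -1.72]), array([-0.12,  0.37, -0.49,  0.71,  0.  , -1.84]), array([-0.62,  0.56, -0.16,  0.85,  0.  , -2.34])]
b [ 0.14850837 -0.98891115] [ 556.13496708 -330.99408423] -1 [array([-0.  ,  0.36, -0.49,  0.71,  0.  ,  1.42]), array([-0.12,  0.37, -0.49,  0.71,  0.  ,  1.3 ]), array([-0.62,  0.56, -0.16,  0.85,  0.  ,  0.8 ])]
a [ 0.02177181 -0.99976297] [ 492.34493331 -295.4999778 ] 1 [array([ 0.35,  0.44, -0.38,  0.76,  0.  , -1.24]), array([ 0.24,  0.4 , -0.44,  0.73,  0.  , -1.35]), array([-0.63,  0.45, -0.36,  0.77,  0.  , -2.22])]
a [ 0.02177181 -0.99976297] [ 492.34493331 -295.4999778 ] -1 [array([ 0.35,  0.44, -0.38,  0.76,  0.  ,  1.9 ]), array([ 0.24,  0.4 , -0.44,  0.73,  0.  ,  1.79]), array([-0.63,  0.45, -0.36,  0.77,  0.  ,  0.92])]
```

```bash
cat >> h.py <<'E'
def push(p,tgt,standoff=62,v=90,z=3):
    C=np.load('cor.npy'); g=C[:,:2]@np.array(tgt,float)+C[:,2]; p=np.array(p,float)
    L=np.linalg.norm(g-p); d=(g-p)/L; q=quat(d,-1); s=p-standoff*d
    manip.move_pose([*s,110],q); manip.servo_line([*s,z],q,velocity=120)
    st=manip.state(); print('down',st['tool_pos'],st['force'],st['finger_gap'])
    manip.servo_line([*(p-41*d),z],q,velocity=40)
    e=g-38*d; manip.servo_line([*e,z],q,velocity=v)
    st=manip.state(); print('end',st['tool_pos'],st['force'],st['clock'])
    manip.servo_line([*(e-15*d),z],q,velocity=60)
    manip.servo_line([*(e-15*d),110],q,velocity=200)
def look(name=None):
    C=np.load('cor.npy')
    for cam in ('top','scene'):
        s=snap(cam,name and name+cam)
        for d in detect(cam,'dish_a',s,8): print(cam,d[0],d[2],'corral',(C[:,:2].T@(d[2]-C[:,2])).round())
E
python3 - <<'E'
from h import *
manip.move_gripper(36)
push([418.5,-61],(36,-48))
look('c'); print(manip.state()['clock'])
E
```

```text
down [411.26370683   0.50936711   3.45469405] [0.09871203 0.16091629 0.14741807] 36.11333343395257
end [ 450.57674438 -314.5525623     2.98163724] [-0.31188789  0.4649558  -0.22235745] 8.4
top 0.92 [503.  19.] corral [-317.   76.]
top 0.85 [480. 204.] corral [-503.   92.]
top 0.61 [ 451. -328.] corral [ 11. -47.]
scene 0.7 [483. 204.] corral [-502.   95.]
9.6833
```

View pics/cscene.png

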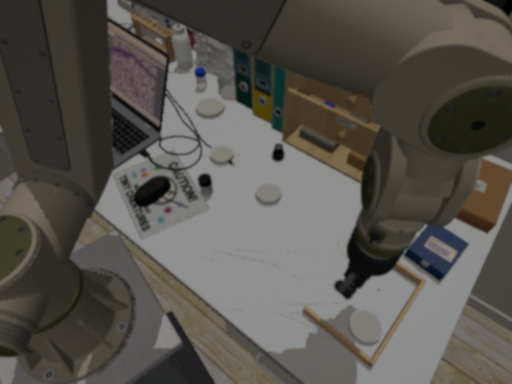

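```bash
python3 - <<'E'
from h import *
C=np.load('cor.npy');s=snap('scene');w=pix2w(s,[[365,327]],8)[0];print('c',C[:,:2].T@(w-C[:,2]))
push([503.5,19.5],(36,48),v=100)
q=manip.state()
manip.move_pose([480,150,110],q['orientation'])
look('b'); print(manip.state()['clock'])
E
```

```text
c [ 40.09307218 -51.66871348]
down [496.15234526  80.82595032   3.57224404] [-0.46368431  0.53977929  0.93770061] 36.02692265521546
end [ 544.36595224 -294.62575887    3.01379695] [ 0.72562286 -0.21653871  0.36077948] 16.6083
top 0.88 [ 456. -354.] corral [ 38. -48.]
top 0.67 [ 547. -335.] corral [38. 45.]
scene 0.83 [ 456. -357.] corral [ 41. -48.]
scene 0.79 [ 549. -337.] corral [40. 47.]
scene 0.57 [482. 204.] corral [-503.   94.]
19.4917
```

View pics/btop.png

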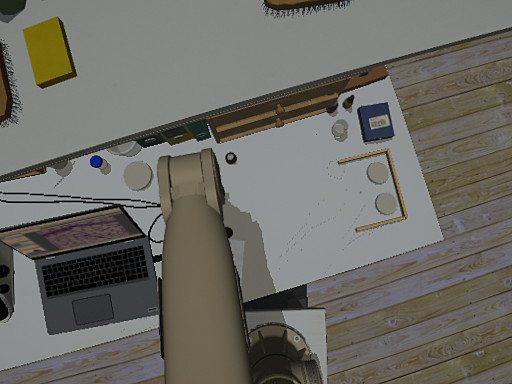

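```bash
sed -i 's/    e=g-38\*d; manip/    for k in (20,50,90) if L>400 else ():\n        manip.servo_line([*(p+(k-38)*d),z],q,velocity=50); print(k,manip.state()["force"])\n    e=g-38*d; manip/' h.py
python3 - <<'E'
from h import *
push([481.5,203],(-18,0),standoff=64,v=110)
manip.move_pose([480,150,200],manip.state()['orientation'])
look('z')
C=np.load('cor.npy')
for cam in ('top','scene'):
    s=snap(cam)
    for t,z in (('big_dish',8),('eyepiece',20),('canister',28)):
        print(cam,t,[d[2] for d in detect(cam,t,s,z)])
print(manip.state()['clock'])
a,b=cv2.imread('pics/ztop.png')[120:270,200:450],cv2.imread('pics/zscene.png')[80:380,180:480]
cv2.imwrite('pics/zz.png',np.hstack([cv2.resize(a,(500,300)),b]))
E
```

```text
down [480.95023472 267.01698223   3.70496323] [ 0.49872509  0.0269749  -0.3776174 ] 35.79225575624106
20 [ 0.0116253  -0.26281441 -0.05384672]
50 [-1.25625953 -0.73822116 -0.2862567 ]
90 [1.17569316 0.19876101 0.39313231]
end [ 490.36102107 -251.47452914    3.018176  ] [ 0.01670775 -0.1292417  -0.03421318] 27.9167
top 0.95 [ 455. -355.] corral [ 38. -49.]
top 0.93 [ 490. -293.] corral [-15.  -2.]
top 0.79 [ 549. -335.] corral [38. 47.]
scene 0.8 [ 550. -336.] corral [40. 48.]
scene 0.7 [ 456. -356.] corral [ 40. -48.]
scene 0.7 [ 491. -293.] corral [-15.  -1.]
top big_dish [array([561., 399.])]
top eyepiece [array([561., 395.])]
top canister []Traceback (most recent call last):
  File "<stdin>", line 9, in <module>
  File "h.py", line 22, in detect
    c,_,_=cv2.fitEllipse(cv2.findContours(d['pixels'].astype(np.uint8),0,2)[0][0]) if len(u)>60 else ((u.mean(),v.mean()),0,0)
          ~~~~~~~~~~~~~~^^^^^^^^^^^^^^^^^^^^^^^^^^^^^^^^^^^^^^^^^^^^^^^^^^^^^^^^^^
cv2.error: OpenCV(4.12.0) /io/opencv/modules/imgproc/src/shapedescr.cpp:361: error: (-201:Incorrect size of input array) There should be at least 5 points to fit the ellipse in function 'fitEllipseNoDirect'
```

```bash
python3 - <<'E'
from h import *
manip.move_pose([420,-60,220],manip.state()['orientation'])
s=snap('top','y')
for t,z in (('big_dish',8),('eyepiece',20),('canister',28)):
    for d in viewer.find_in('top',t)[:2]:
        x,y,w,h=d['box'];print(t,d['confidence'],pix2w(s,[[x+w/2,y+h/2]],z))
a,b=s['color'][120:270,100:430],cv2.imread('pics/zscene.png')[80:380,180:480]
cv2.imwrite('pics/zz.png',np.hstack([cv2.resize(a,(500,227)),b[:227]]))
cv2.imwrite('pics/zz.png',np.hstack([cv2.copyMakeBorder(cv2.resize(a,(500,227)),0,73,0,0,0),b]))
print(manip.state()['clock'])
E
```

```text
canister 0.52 [[384.67239205 119.16007227]]
32.0583
```

View pics/zz.png

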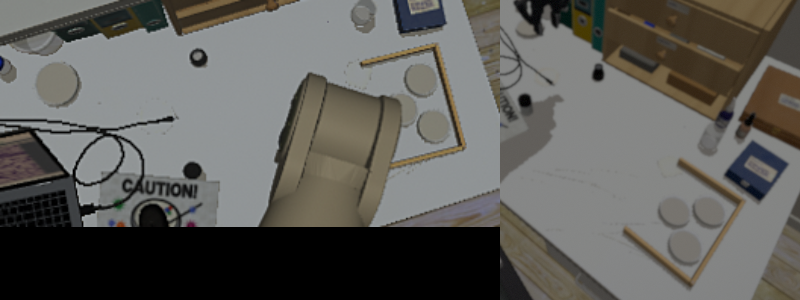

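The picture shows all three dishes lying flat inside the corral. The big dish (about 137,175), the eyepiece and the canister stand where they were.

```bash
python3 -c "
from station import manip
print(manip.job_done())"
```

```text
the job is handed in; nothing more can be done
None
```

I swept all three small dishes into the corral, where they lie flat and wholly inside, left the large dish, eyepiece and canister where they stood, and handed the job in at about 32 s; no verdict was returned.

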